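# Load the label stand and snap its retainer in

### The job

Slip the roll of labels over the spindle of the label stand so that it sits flat on the stand's rubber seat. Then take the black open retainer clip by its tab and press it sideways into the groove near the spindle's top until it snaps fully home, so that the roll cannot ride off; feel for the groove and do not force anything against the stand.

Things in the scene. Friction and masses are not known exactly. Their poses are not given: they have to be found in the camera images.
- stand: Label roll stand, fixed: grey round foot, 110 mm diameter, 15 mm high, a thumbscrew at its +x side (to x = 69 mm), a rubber seat of 48 mm diameter on top (20 mm above the table) and an upright steel spindle of 22 mm diameter in the middle, its end flat with a 2 mm chamfer. Origin: centre of the underside, at table height, on the spindle's axis; z up.
- seat (a point): Centre of the rubber seat's top, on the spindle's axis. The spindle has a groove all round, 14 mm core diameter, 10.5 mm wide; the groove's middle is always 13 mm below the spindle's end. The thumbscrew clamps the spindle at any height: the groove's middle is 34 to 56 mm above this seat (the end 47 to 69 mm). The height is not measured: feel or look for it.
- label_roll: Roll of blank white labels on a brown cardboard core: 62 mm outer diameter, 26 mm bore, 22 mm high, 90 g (varies), lying flat on the table. Origin: centre of its underside, z along its axis.
- retainer: Open C-shaped spring clip of black plastic, 30 g, lying flat, tab up. The C is z = 0 to 8 mm, 26 mm wide, its mouth opens to +x, 18 mm across between the horn tips (x = 16 mm). Origin: centre of the C's 15 mm seat, underside; it lies on the spindle's axis when seated (play 0.5 mm). Behind the C, on a neck, stands the finger tab. It may point any way round the spindle.
- tab (a point): Centre of the retainer's finger tab, 31 mm behind the C's seat (retainer x = -31, z = 12 mm): 12 mm wide (along y), 22 mm long (x), 24 mm high, upright sides. Pushed along +x its sprung horns meet the groove's core with the seat 14 mm short of the axis; the push climbs to 8 to 14 N at 11 mm, drops as the lips snap shut behind the core, and rises again when home. They cannot pass the full 22 mm spindle.
- speaker: Grey upright loudspeaker, 68 x 68 x 178 mm, a bystander at the back right; origin at the centre of its underside.
- masking_tape: Roll of beige masking tape, 96 mm diameter, 25 mm high, lying flat behind the work, a bystander; origin at the centre of its underside.
- timer: White round kitchen timer with a red bar on its dial, 62 mm diameter, 40 mm high, a bystander; origin at the centre of its underside.
- marker: Black and white marker pen, 135 mm long, 16 mm thick, lying on the table, a bystander; origin at its middle, underside.

How it is judged (in metres and radians):
On the way, in this order (a step that is already met when the one before it is completed fails the run):
1. the label roll sits over the spindle on the seat (horizontal distance between label_roll and stand below 0.004 m and z of label_roll in the frame of stand below 0.025 m), for 0.2 s.
2. the retainer is seated in the groove (horizontal distance between retainer and stand below 0.0025 m and distance between retainer and groove below 0.008 m), for 0.2 s.
At the end, for the whole second after the job is handed in: Label roll flat on the seat: within 4 mm of the spindle's axis, at most 5 mm above the seat. Retainer's origin (seat centre) within 2.5 mm of the axis and 8 mm of the groove's middle (it lies 4 mm below it when seated), tilted under 0.25 rad. Both at rest (all of step 1 and all of step 2 and angle between label_roll's own z axis and vertical below 0.1 rad and angle between retainer's own z axis and vertical below 0.25 rad and linear speed of each of retainer, label_roll below 0.02 m/s); the robot touches nothing.
It fails at once if anything presses on the stand or its spindle with more than 30 N in all (contact force between stand and anything else above 30 N).
It fails at once if the speaker, masking tape, timer or marker is moved by more than 30 mm (distance of any of speaker, masking_tape, timer, marker from where it was at the start of the episode above 0.03 m).
It also fails if it takes over 58 s, if anything falls off the work surface, if the arm or the gripper's body presses on something with over 40 N, if the wrist force passes 120 N, or if a joint passes its speed limit or range.

### The arm

A 6-joint arm with a two-finger parallel gripper is mounted at the origin on a cart in front of the work surface, level with it; the furniture and walls round the work are solid. World frame = base frame: x ahead of the robot, y to its left, z up, the work surface at z = 0. Lengths are in mm, angles in rad, forces in N, time in s.
With the tool pointing down it reaches from about 350 to 775 mm from the base axis. Payload 7.3 kg.
Tool frame: the origin (TCP) lies midway between the tips of the shut fingers; the grasp point (between the pads) lies 19 mm behind it; z points along the fingers, y is the line along which they close (so a half turn about z gives the same grasp; the last joint's range is limited). The gripper opens to 92 mm and grips with 3 to 60 N. Pads are 19 mm wide; open, the fingers measure 130 mm over their backs; the gripper's body (75 mm by 190 mm) begins 47 mm behind the grasp point.
Start: joints at [0.965, 0.342, 1.524, -0, 1.275, -0.146], TCP at [232.968, 470.501, 226.741] pointing down, gripper open.
Joint ranges: [-2.53, 2.53], [-0.77, 2.02], [0.04, 2.7], [-1, 4.14], [0.28, 2.66], [-3.11, 3.11]. Speed limits (rad/s): [2.57, 2.57, 3.14, 3.14, 3.14, 3.14].

### API

Orientations are given as [roll, pitch, yaw] about the fixed x, y, z axes, in that order (R = Rz(yaw) Ry(pitch) Rx(roll)).
In Python, from plant import bot gives the robot as it stands. The module is installed in compiled form; this text tells all that it offers.
- The arm moves only by the shell command python3 -m crank 'ROWS' [OPENING]. ROWS is JSON, a list of rows, each a list of 6 numbers: the shift along the tool's x, y, z in m, then the turn, a rotation vector about the tool's x, y, z in rad. In form: [[dx, dy, dz, wx, wy, wz], ...]. A call has 1 to 5 rows; each row shifts and turns the commanded pose from where the row before left it, along the tool's axes as they then stand; what a row does not reach is not made up. A row lasts 1/8 s, in which the tool goes at most 62.5 mm and 10.7 degrees, less where a joint would pass 70% of its speed; a pose out of reach is approached as far as the arm can. A call is refused whole if a number of a shift passes 0.0625 or a number of a turn 0.188, either way. A call with a gripper value outside its range is refused whole. OPENING is the opening in per cent of the stroke, from 0 (shut) to 100 (fully open), set as the call begins (- or left out, the last holds). The fingers move at their own pace and stop on an object; the grip force is fixed at half the most. Time passes only in rows, so rows that do not move let the fingers close. It gives the time, the measured TCP pose, the force, the opening and the grip force at its end, in the units of the state.
- bot.get_obs(): the state, without advancing time (a new reading comes with each control period).
- bot.capture(name): name is "side" or "top" or "wrist"; returns a dict with "color" (400x640x3 uint8, blue, green, red), "fov_y" (degrees; the focal length in pixels is half the picture's height over the tangent of half this angle, whatever the lens; pixels are square), "cx", "cy" (the principal point, pixels), "extrinsics" (4x4, takes a point from world to camera coordinates); the wrist camera has in their place "tool_from_camera" (4x4, takes a point from camera to tool coordinates, whose origin is the TCP and whose axes are the flange's). Camera axes: x right, y up, looking along -z (the intrinsics and any distortion apply to the point x, -y, -z); pixel columns grow to the right and rows downward; lengths in mm; the calibration is good to about 2 mm. A picture is of the moment at which its call begins: read the wrist's pose just before it. There is no depth.
- bot.close_job(): hands the job in; it is judged then, once.
The state is a dict: "time": time; "joint_positions": joint angles; "dq": joint speeds; "tau": joint torques, N m; "tool_pos": TCP position; "tcp_rot": TCP orientation; "contact_force": force on the tool from outside, world axes, zero at the start; "moment": the same for the moment, N m; "grip_width": finger opening in mm; "finger_force": force on a finger pad.
Only numpy, scipy, OpenCV 4.12 (cv2) and the standard library are available. Lean on these libraries where they do the work, as an engineer would, in place of code of your own. Each camera call takes 0.05 s, during which the arm holds its last target. There are 200 camera calls.

## Working session

There is one attempt and no reset: what is moved stays moved. The work goes in short steps, Python scripts to look and compute and a shell command to move; the robot and the scene stay as the last step left them, time stands still between calls to the robot, and variables do not carry over. Pictures are saved under pics/ and viewed, at most 10 in all, crops included, and the job is handed in when it is done.

```bash
mkdir -p pics
python3 - <<'E'
from plant import bot
import cv2,pickle,numpy as np
print(bot.get_obs())
for n in ("top","side"):
    c=bot.capture(n); pickle.dump(c,open(n+'.pkl','wb')); cv2.imwrite(f'pics/{n}.png',c['color'])
    print(n,{k:v for k,v in c.items() if k!='color'})
E
```

```text
{'time': 0.0, 'joint_positions': array([ 9.64981659e-01,  3.42714765e-01,  1.52503096e+00,  1.66311318e-05,
        1.27536852e+00, -1.45980051e-01]), 'dq': array([-4.16949377e-04, -3.65623824e-04, -9.68605350e-04,  7.98762526e-04,
        3.16234947e-05, -3.27913910e-04]), 'tau': array([ 1.10000976e-03, -4.31248963e+01, -2.44220209e+01,  7.19032134e-02,
        5.61976992e-02, -1.76729714e-04]), 'tool_pos': array([232.72856519, 470.14729958, 226.04421662]), 'tcp_rot': array([-3.14008956e+00, -2.37067926e-04,  2.68175301e+00]), 'contact_force': array([0.47650206, 0.80936068, 0.79255737]), 'moment': array([ 0.01154478, -0.01959148, -0.02737451]), 'finger_force': 0.0, 'grip_width': 91.6644467211805}
top {'fov_y': 57.31834153225234, 'cx': 319.2214272960452, 'cy': 195.08472473655445, 'extrinsics': array([[ 1.10041601e-02, -9.99851910e-01, -1.32312433e-02,
         9.69004343e+00],
       [ 9.93824476e-01,  9.47478293e-03,  1.10558305e-01,
        -5.59824675e+02],
       [-1.10416570e-01, -1.43661348e-02,  9.93781563e-01,
        -9.92372499e+02],
       [ 0.00000000e+00,  0.00000000e+00,  0.00000000e+00,
         1.00000000e+00]])}
side {'fov_y': 47.98376516717376, 'cx': 318.50398540122154, 'cy': 195.26062809981772, 'extrinsics': array([[-9.50594004e-01, -3.09823971e-01, -1.94973312e-02,
         5.18378976e+02],
       [ 9.94673570e-02, -3.63474267e-01,  9.26278955e-01,
        -1.00210166e+02],
       [-2.94070202e-01,  8.78575873e-01,  3.76333831e-01,
        -1.36895924e+03],
       [ 0.00000000e+00,  0.00000000e+00,  0.00000000e+00,
         1.00000000e+00]])}
```

View pics/top.png

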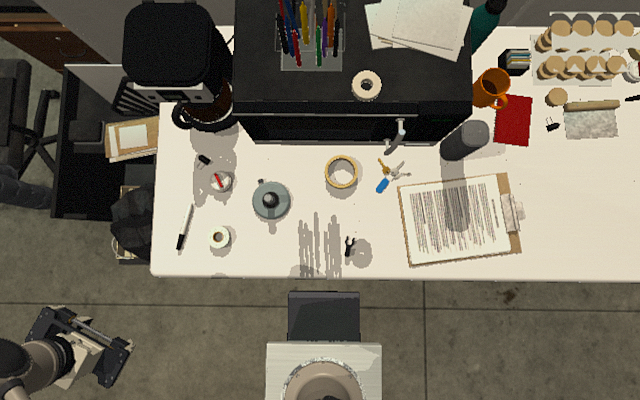

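View pics/side.png

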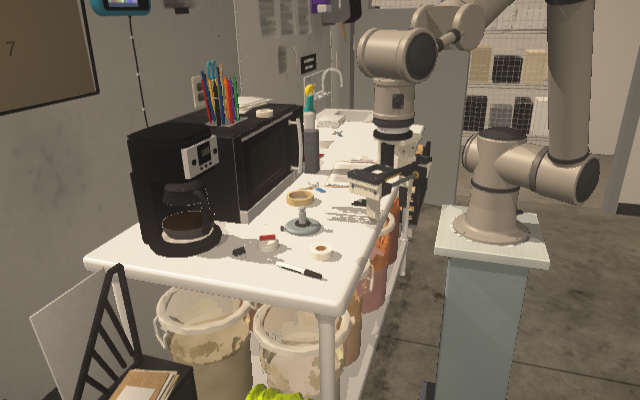

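The top view shows the stand at (270,200) with its spindle top at (270,198), the label roll at (219,237), the retainer at (349,246), the timer at (221,181), the tape at (340,172) and the marker at (185,227). The side view shows the stand at (303,224) and the roll at (320,253).

```bash
cat > h.py <<'E'
import numpy as np,cv2,pickle
from scipy.spatial.transform import Rotation as R
def ray(c,uv,E=None):
    E=c['extrinsics'] if E is None else E   # world->cam
    f=200/np.tan(np.radians(c['fov_y']/2))
    d=np.array([(uv[0]-c['cx'])/f,-(uv[1]-c['cy'])/f,-1])
    Rm=E[:3,:3]; return -Rm.T@E[:3,3], Rm.T@d
def plane(c,uv,z,E=None):
    o,d=ray(c,uv,E); return (o+d*(z-o[2])/d[2])
def proj(c,p,E=None):
    E=c['extrinsics'] if E is None else E
    f=200/np.tan(np.radians(c['fov_y']/2)); q=E[:3,:3]@np.array(p)+E[:3,3]
    return np.array([c['cx']+f*q[0]/-q[2],c['cy']-f*q[1]/-q[2]])
def wristE(c,o):
    T=np.eye(4);T[:3,:3]=R.from_euler('xyz',o['tcp_rot']).as_matrix();T[:3,3]=o['tool_pos']
    return np.linalg.inv(T@c['tool_from_camera'])
def shot(name):
    from plant import bot
    o=bot.get_obs(); c=bot.capture('wrist'); c['extrinsics']=wristE(c,o); c['obs']=o
    pickle.dump(c,open(name+'.pkl','wb')); cv2.imwrite(f'pics/{name}.png',c['color']); return c,o
E
python3 - <<'E'
from h import *
t=pickle.load(open('top.pkl','rb'));s=pickle.load(open('side.pkl','rb'))
np.set_printoptions(precision=1,suppress=True)
print('roll',plane(t,(219,237),22),plane(s,(320,248),22))
print('standfoot',plane(t,(270,200.5),15),'spindle top',plane(t,(270,198),80),'side foot',plane(s,(303,227),15))
print('ret',plane(t,(349,246),8),'timer',plane(t,(221,181),40),'marker',plane(t,(185,227),10),'tape',plane(t,(341,172),25))
for p in ([0,0,0],):pass
a=cv2.resize(t['color'][150:270,160:380],None,fx=3.6,fy=3.6,interpolation=cv2.INTER_CUBIC)
cv2.imwrite('pics/crop.png',a)
E
```

```text
roll [440.1 294.6  22. ] [443.3 298.4  22. ]
standfoot [544.7 155.4  15. ] spindle top [545.2 145.8  80. ] side foot [537.5 175.3  15. ]
ret [418.9 -69.6   8. ] timer [595.7 290.2  40. ] marker [467.2 396.1  10. ] tape [626.7 -45.4  25. ]
```

View pics/crop.png

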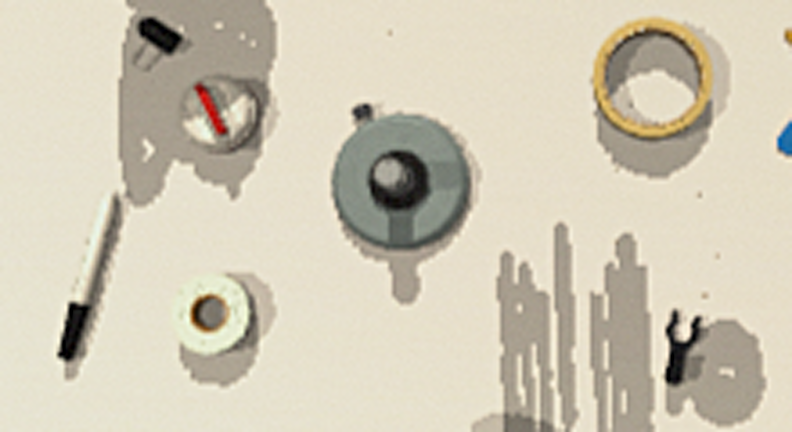

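The crop shows the retainer's mouth pointing up the image, close to world +x and slightly −y. Its tab is at the robot side, at about px (348,253). Next I go above the roll for a wrist view.

```bash
python3 -m crank '[[-0.0527,-0.0128,0,0,0,0],[-0.0527,-0.0128,0,0,0,0],[-0.0527,-0.0128,0,0,0,0],[-0.0527,-0.0128,0,0,0,0],[-0.0527,-0.0128,0,0,0,0]]' 100; python3 -m crank '[[0,0,0,0,0,-0.145],[0,0,0,0,0,-0.145],[0,0,0,0,0,0]]'
python3 - <<'E'
from h import *
c,o=shot('w1'); np.set_printoptions(precision=2,suppress=True)
print(o['tool_pos'],o['tcp_rot'],c['tool_from_camera'],c['fov_y'],c['cx'],c['cy'],o['contact_force'],o['time'])
print('roll px',proj(c,(441,296,22)),'spindle',proj(c,(545,150,80)))
E
```

```text
time: 0.72
tool_pos: [441.7, 294.9, 226.5]
tcp_rot: [-3.141, -0.0, 2.682]
contact_force: [0.5, 0.9, 0.7]
grip_width: 92.0
finger_force: 0.0
time: 1.1
tool_pos: [440.6, 296.0, 226.4]
tcp_rot: [-3.141, -0.001, 2.97]
contact_force: [0.5, 0.7, 0.3]
grip_width: 92.1
finger_force: 0.0
[440.63 295.99 226.37] [-3.14 -0.    2.97] [[   0.      0.97    0.26   69.43]
 [   1.     -0.     -0.     -0.04]
 [  -0.      0.26   -0.97 -157.96]
 [   0.      0.      0.      1.  ]] 63.39414416046314 319.66173889794044 199.24465482147662 [0.49 0.68 0.34] 1.1
roll px [319.56 175.75] spindle [201.09 303.71]
```

View pics/w1.png

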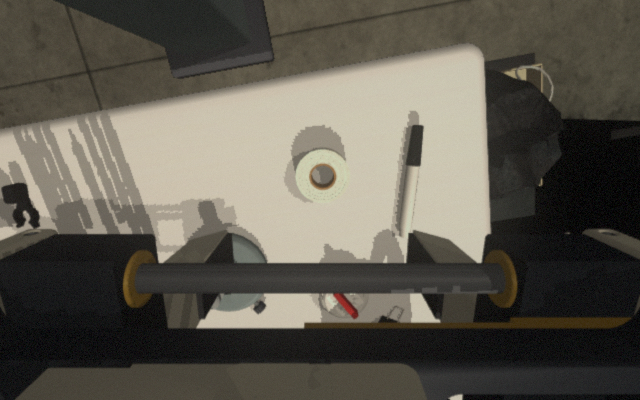

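The wrist view shows the roll's top at (322,176), with the bore in its middle. The prediction was (320,176), so they agree. The hand hides rows below about 235. I'll fit the roll properly and compute the descent.

Run:
```python
from h import *
c=pickle.load(open('w1.pkl','rb'));o=c['obs'];im=c['color']
hsv=cv2.cvtColor(im,cv2.COLOR_BGR2HSV)
print(im[176,302],im[165,302],im[200,380],im[176,312],hsv[176,302],hsv[200,380])
# roll: greener white than the table (table pinkish): g-r
d=im[...,1].astype(int)-im[...,2]
m=((d>2)&(im[...,1]>140)).astype(np.uint8); m[:140]=0;m[215:]=0;m[:,:280]=0;m[:,365:]=0
cs,_=cv2.findContours(m,cv2.RETR_EXTERNAL,cv2.CHAIN_APPROX_NONE);k=max(cs,key=cv2.contourArea)
e=cv2.fitEllipse(cv2.convexHull(k));print(e)
p=plane(c,e[0],22);print(p, 'dia px->mm',np.linalg.norm(plane(c,(e[0][0]+e[1][0]/2,e[0][1]),22)-p)*2)
Rt=R.from_euler('xyz',o['tcp_rot']).as_matrix()
print('tool shift',Rt.T@(np.array([p[0],p[1],8])-o['tool_pos']))
```

```text
[174 205 201] [177 209 205] [174 195 201] [ 95 110 120] [ 34  39 205] [ 23  34 201]
((344.0377502441406, 175.50942993164062), (4.110223770141602, 13.047524452209473), 178.4100799560547)
[445.44928912 323.45683392  22.        ] dia px->mm 4.67026304120567
tool shift [-2.03581894e-01  2.79741610e+01  2.18354661e+02]
```

Run:
```python
from h import *
c=pickle.load(open('w1.pkl','rb'));o=c['obs'];im=cv2.GaussianBlur(c['color'],(3,3),0)
d=im[...,1].astype(int)-im[...,2]
m=((d>0)&(im[...,1]>100)).astype(np.uint8); m[:140]=0;m[215:]=0;m[:,:280]=0;m[:,365:]=0
cs,_=cv2.findContours(m,cv2.RETR_EXTERNAL,cv2.CHAIN_APPROX_NONE);k=max(cs,key=cv2.contourArea)
e=cv2.fitEllipse(cv2.convexHull(k));print(e)
# bore: brown ring saturation
hs=cv2.cvtColor(im,cv2.COLOR_BGR2HSV);b=((hs[...,1]>70)).astype(np.uint8);b[:155]=0;b[198:]=0;b[:,:300]=0;b[:,345:]=0
pts=np.argwhere(b)[:,::-1].astype(np.int32);e2=cv2.fitEllipse(cv2.convexHull(pts));print(e2)
Rt=R.from_euler('xyz',o['tcp_rot']).as_matrix()
for e in(e,e2):
    p=plane(c,e[0],22 if e[1][0]>35 else 22)
    print(p,'dia',np.linalg.norm(plane(c,(e[0][0]+e[1][0]/2,e[0][1]),22)-p)*2, Rt.T@(np.array([p[0],p[1],8])-o['tool_pos']))
```

```text
((321.3049621582031, 163.4420928955078), (26.985239028930664, 41.36426544189453), 98.73433685302734)
((322.2463073730469, 176.18301391601562), (26.52120018005371, 26.912248611450195), 65.88912963867188)
[427.47059965 300.32651158  22.        ] dia 30.363068444977003 [ 13.56519726   2.11559476 218.37363905]
[442.00915449 298.92627003  22.        ] dia 30.15040882786529 [ -0.99909249   3.21633047 218.36372623]
```

The brown core ring fits to a 30 mm diameter at (442,299), which is consistent with the top view. Descending and gripping.

```bash
python3 -m crank '[[-0.001,0.0032,0.055,0,0,0],[0,0,0.055,0,0,0],[0,0,0.055,0,0,0],[0,0,0.0434,0,0,0],[0,0,0.010,0,0,0]]'; python3 -m crank '[[0,0,0,0,0,0],[0,0,0,0,0,0],[0,0,0,0,0,0],[0,0,0,0,0,0]]' 55;python3 -m crank '[[0,0,0,0,0,0],[0,0,0,0,0,0]]'
```

```text
time: 1.78
tool_pos: [440.3, 298.6, 5.9]
tcp_rot: [-3.138, -0.004, 2.97]
contact_force: [0.5, 0.2, 0.5]
grip_width: 92.1
finger_force: 0.0
time: 2.28
tool_pos: [443.0, 299.6, 9.7]
tcp_rot: [3.14, 0.002, 2.972]
contact_force: [-0.2, -0.7, 8.0]
grip_width: 61.4
finger_force: 30.0
time: 2.52
tool_pos: [443.0, 299.6, 9.7]
tcp_rot: [3.14, 0.002, 2.972]
contact_force: [-0.8, -1.0, 6.4]
grip_width: 61.3
finger_force: 30.0
```

```bash
python3 -m crank '[[0,0,-0.055,0,0,0],[0,0,-0.055,0,0,0],[0,0,-0.055,0,0,0],[0,0,-0.055,0,0,0],[0,0,0,0,0,0]]'; python3 -m crank '[[-0.0375,-0.0309,0,0,0,0],[-0.0375,-0.0309,0,0,0,0],[-0.0375,-0.0309,0,0,0,0],[-0.0375,-0.0309,0,0,0,0],[0,0,0,0,0,0]]';python3 -m crank '[[0,0,0,0,0,0]]'
python3 - <<'E'
from h import *
c,o=shot('w2')
print(o['tool_pos'],o['tcp_rot'],o['contact_force'],proj(c,(545,155,20)),proj(c,(545,155,78)))
E
```

```text
time: 3.15
tool_pos: [444.1, 300.2, 233.2]
tcp_rot: [3.136, 0.008, 2.972]
contact_force: [-0.2, -0.4, -1.2]
grip_width: 60.9
finger_force: 30.0
time: 3.78
tool_pos: [570.2, 149.1, 226.2]
tcp_rot: [-3.14, -0.002, 2.967]
contact_force: [-0.7, 1.2, -1.3]
grip_width: 61.1
finger_force: 30.0
time: 3.9
tool_pos: [568.3, 152.2, 227.0]
tcp_rot: [-3.141, -0.003, 2.971]
contact_force: [0.4, 1.3, -1.6]
grip_width: 61.6
finger_force: 30.0
[568.3022649  152.15836424 227.02543812] [-3.14131369e+00 -2.64935798e-03  2.97127508e+00] [ 0.35272415  1.2611803  -1.61125324] [318.46576653 154.83482694] [318.27429536 162.4434269 ]
```

View pics/w2.png

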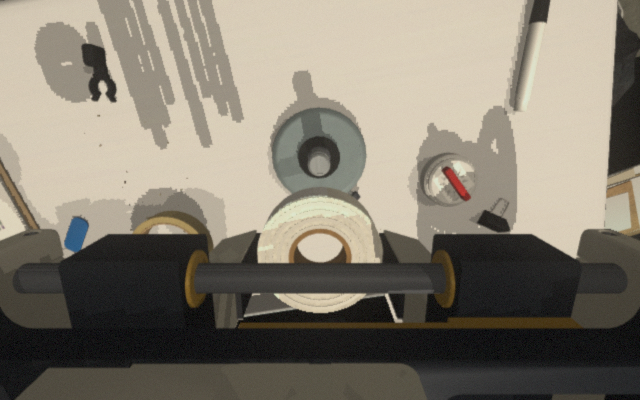

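The wrist view shows the stand's foot centred at about (319,150), the black seat at (319,155) and the spindle's end at (319,162). The held roll's bore ring is at (320,247). I'll measure them all.

Run:
```python
from h import *
np.set_printoptions(precision=1,suppress=True)
c=pickle.load(open('w2.pkl','rb'));o=c['obs'];im=c['color'];E=c['extrinsics']
def circ(P):
    A=np.c_[2*P[:,:2],np.ones(len(P))];s=np.linalg.lstsq(A,(P[:,:2]**2).sum(1),rcond=None)[0]
    return s[:2],np.sqrt(s[2]+s[:2]@s[:2])
g=cv2.cvtColor(im,cv2.COLOR_BGR2GRAY); bl=im[...,0].astype(int)-im[...,2]
def edges(cen,a0,a1,r0,r1,sig,z,thr,rising):
    out=[]
    for a in np.radians(np.arange(a0,a1,4)):
        rr=np.arange(r0,r1,.25);u=cen[0]+rr*np.cos(a);v=cen[1]+rr*np.sin(a)
        s=cv2.remap(sig.astype(np.float32),u.astype(np.float32)[None],v.astype(np.float32)[None],1)[0]
        k=np.where((s>thr) if rising else (s<thr))[0]
        if len(k) and k[0]>0: out.append(plane(c,(u[k[0]],v[k[0]]),z))
    P=np.array(out);
    for _ in range(3):
        q,r=circ(P);e=abs(np.hypot(*(P[:,:2]-q).T)-r);P=P[e<max(2*np.median(e),.5)]
    return q,r,len(P)
print('bl samples',bl[150,285],bl[150,250],bl[125,319],'g',g[162,319],g[155,305],g[150,290])
print('foot z15',edges((319,152),150,390,35,58,bl,15,-8,False))
print('seat z20',edges((319,157),170,370,14,30,g,20,60,True))
for z in (70,80,90): print('spindle end',z,edges((319,161),0,360,3,16,g,z,80,False))
print(g[140:185:2,319]); print(g[162,295:345:2])
# roll outer top arc in hand
zt=o['tool_pos'][2]+12.3
print('roll outer',edges((320,250),195,345,40,75,bl+0,zt,-1e9,False) if 0 else '')
print('row profile',im[180:262:2,320].tolist())
```

```text
bl samples -4 -33 -4 g 155 53 133
foot z15 (array([546.4, 154.7]), np.float64(52.532998575465676), 44)
seat z20 (array([547. , 154.6]), np.float64(22.84669401517951), 50)
spindle end 70 (array([547.2, 155.6]), np.float64(12.338186349648566), 66)
spindle end 80 (array([545.7, 155.8]), np.float64(11.946712506451727), 66)
spindle end 90 (array([544.2, 156.1]), np.float64(11.555238663281465), 66)
[ 45  46  44  56  72  72  99 101 152 156 157 155 156 158 156 155 144 154
  83 102 134 132 132]
[120 116  61  50  44  50  62 103 151 153 151 155 155 151 152 149 141 114
  58  53  54  51 100 130 134]
roll outer 
row profile [[126, 135, 129], [120, 131, 128], [123, 132, 128], [117, 127, 125], [99, 110, 116], [98, 109, 114], [96, 105, 112], [105, 117, 123], [153, 177, 175], [186, 218, 221], [187, 219, 218], [194, 221, 222], [194, 222, 223], [196, 225, 222], [184, 218, 215], [190, 219, 221], [191, 221, 222], [177, 208, 215], [157, 185, 198], [168, 193, 207], [172, 199, 212], [171, 202, 217], [158, 183, 196], [167, 195, 208], [136, 165, 186], [69, 108, 145], [85, 119, 151], [178, 199, 212], [186, 205, 219], [184, 205, 218], [184, 205, 218], [184, 205, 218], [184, 206, 218], [183, 204, 215], [185, 204, 217], [183, 205, 217], [184, 207, 215], [185, 206, 216], [184, 205, 216], [184, 204, 217], [182, 207, 218]]
```

Run:
```python
from h import *
np.set_printoptions(precision=1,suppress=True)
c=pickle.load(open('w2.pkl','rb'));o=c['obs'];im=c['color']
g=cv2.GaussianBlur(im[...,1],(3,3),0).astype(np.float32)
Rt=R.from_euler('xyz',o['tcp_rot']).as_matrix()
def circ(P):
    A=np.c_[2*P[:,:2],np.ones(len(P))];s=np.linalg.lstsq(A,(P[:,:2]**2).sum(1),rcond=None)[0]
    return s[:2],np.sqrt(s[2]+s[:2]@s[:2])
for name,r0,r1,thr in(('outer',45,75,160),('bore',20,34,140)):
  for zt in (9,12.3):
    P=[]
    for a in np.radians(np.arange(200,341,3)):
        rr=np.arange(r0,r1,.25);u=320+rr*np.cos(a);v=255+rr*np.sin(a)
        s=cv2.remap(g,u.astype(np.float32)[None],v.astype(np.float32)[None],1)[0]
        k=np.where(s<thr)[0]
        if len(k) and k[0]>0: P.append(Rt.T@(plane(c,(u[k[0]],v[k[0]]),o['tool_pos'][2]+zt)-o['tool_pos']))
    P=np.array(P)
    for _ in range(4):
        q,r=circ(P);e=abs(np.hypot(*(P[:,:2]-q).T)-r);P=P[e<max(2*np.median(e),.4)]
    print(name,zt,'tool xy',q,'r',r,len(P))
p=np.array([546.7,154.7,0]);print('axis shift in tool',Rt.T@(p-o['tool_pos']))
```

```text
outer 9 tool xy [ 0.8 -0.2] r 30.28410674258238 33
outer 12.3 tool xy [ 2.3 -0.2] r 29.61404710537566 33
bore 9 tool xy [-0.9  0.1] r 13.470464051244829 45
bore 12.3 tool xy [0.7 0.1] r 13.172419458683313 45
axis shift in tool [ 21.1  -1.1 227.1]
```

Roll in hand: tool x about +0.7, y about 0. Stand axis: about (545.3,154.8). I'll move over the spindle, then feel downward.

```bash
python3 -m crank '[[0.0218,-0.0013,0,0,0,0],[0,0,0.055,0,0,0],[0,0,0.055,0,0,0],[0,0,0.008,0,0,0],[0,0,0,0,0,0]]';python3 -m crank '[[0,0,0,0,0,0],[0,0,0,0,0,0]]'; python3 -m crank '[[0,0,0.003,0,0,0],[0,0,0.003,0,0,0],[0,0,0.003,0,0,0]]'; python3 -m crank '[[0,0,0.003,0,0,0],[0,0,0.003,0,0,0],[0,0,0.002,0,0,0]]'
```

```text
time: 4.58
tool_pos: [547.8, 155.2, 111.4]
tcp_rot: [3.141, 0.001, 2.973]
contact_force: [0.7, 0.4, -0.7]
grip_width: 61.4
finger_force: 30.0
time: 4.82
tool_pos: [548.5, 154.7, 112.2]
tcp_rot: [3.14, 0.003, 2.972]
contact_force: [1.0, 1.0, -1.3]
grip_width: 61.2
finger_force: 30.0
time: 5.2
tool_pos: [547.4, 154.4, 101.1]
tcp_rot: [3.142, -0.0, 2.972]
contact_force: [0.7, 0.5, -0.9]
grip_width: 61.4
finger_force: 30.0
time: 5.58
tool_pos: [547.4, 154.4, 93.0]
tcp_rot: [-3.142, -0.0, 2.972]
contact_force: [0.4, -0.2, -1.1]
grip_width: 61.6
finger_force: 30.0
```

```bash
python3 -m crank '[[0.0013,0,0.002,0,0,0],[0,0,0.002,0,0,0],[0,0,0.002,0,0,0]]'; python3 -m crank '[[0,0,0.002,0,0,0],[0,0,0.002,0,0,0]]'; python3 -m crank '[[0,0,0.002,0,0,0],[0,0,0.002,0,0,0]]'
```

```text
time: 5.95
tool_pos: [546.2, 154.7, 87.3]
tcp_rot: [3.141, 0.0, 2.972]
contact_force: [-0.7, 0.1, -1.3]
grip_width: 61.7
finger_force: 30.0
time: 6.2
tool_pos: [546.2, 154.6, 83.2]
tcp_rot: [3.142, 0.0, 2.972]
contact_force: [0.8, -0.3, -1.1]
grip_width: 61.4
finger_force: 30.0
time: 6.45
tool_pos: [546.4, 154.7, 79.3]
tcp_rot: [3.141, 0.0, 2.972]
contact_force: [0.2, -0.2, -1.4]
grip_width: 61.2
finger_force: 30.0
```

```bash
python3 -m crank '[[0,0,0.002,0,0,0],[0,0,0.002,0,0,0]]'; python3 -m crank '[[0,0,0.002,0,0,0],[0,0,0.002,0,0,0]]'
```

```text
time: 6.7
tool_pos: [546.4, 154.6, 75.3]
tcp_rot: [3.141, 0.0, 2.972]
contact_force: [0.9, 0.3, -0.0]
grip_width: 61.6
finger_force: 30.0
time: 6.95
tool_pos: [546.4, 154.7, 71.3]
tcp_rot: [3.141, 0.001, 2.972]
contact_force: [1.1, -0.5, -0.6]
grip_width: 61.8
finger_force: 30.0
```

The roll's underside is now below the lowest possible spindle end without contact, so it is threaded. Going down to the seat.

```bash
python3 -m crank '[[0,0,0.004,0,0,0],[0,0,0.004,0,0,0],[0,0,0.004,0,0,0],[0,0,0.004,0,0,0]]'; python3 -m crank '[[0,0,0.004,0,0,0],[0,0,0.004,0,0,0],[0,0,0.004,0,0,0]]'; python3 -m crank '[[0,0,0.003,0,0,0],[0,0,0.003,0,0,0],[0,0,0.002,0,0,0]]'
```

```text
time: 7.45
tool_pos: [546.4, 154.6, 55.1]
tcp_rot: [3.141, 0.0, 2.972]
contact_force: [2.1, -0.6, -0.2]
grip_width: 61.4
finger_force: 30.0
time: 7.82
tool_pos: [546.4, 154.7, 43.2]
tcp_rot: [3.141, 0.001, 2.972]
contact_force: [2.2, -0.1, 1.0]
grip_width: 61.4
finger_force: 30.0
time: 8.2
tool_pos: [546.4, 154.7, 35.3]
tcp_rot: [3.141, 0.0, 2.972]
contact_force: [2.9, -0.2, 0.9]
grip_width: 61.2
finger_force: 30.0
```

```bash
python3 -m crank '[[-0.001,0,0.001,0,0,0],[0,0,0.001,0,0,0]]'; python3 -m crank '[[0,0,0.001,0,0,0],[0,0,0.001,0,0,0]]'; python3 -m crank '[[0,0,0.001,0,0,0],[0,0,0,0,0,0]]'
```

```text
time: 8.45
tool_pos: [546.5, 154.5, 32.9]
tcp_rot: [-3.141, -0.002, 2.972]
contact_force: [0.5, -0.6, -0.2]
grip_width: 61.7
finger_force: 30.0
time: 8.7
tool_pos: [546.7, 154.5, 31.0]
tcp_rot: [-3.141, -0.001, 2.972]
contact_force: [-0.1, -0.8, -0.3]
grip_width: 61.5
finger_force: 30.0
time: 8.95
tool_pos: [547.0, 154.5, 30.2]
tcp_rot: [-3.142, -0.0, 2.972]
contact_force: [-0.2, 0.1, -0.9]
grip_width: 61.4
finger_force: 30.0
```

```bash
python3 -m crank '[[0,0,0,0,0,0],[0,0,0,0,0,0],[0,0,0,0,0,0],[0,0,-0.01,0,0,0],[0,0,-0.03,0,0,0]]' 90; python3 -m crank '[[0,0,-0.05,0,0,0],[0,0,-0.06,0,0,0],[0,0,-0.06,0,0,0],[0,0,0,0,0,0]]' 60
python3 - <<'E'
from h import *
c=pickle.load(open('w2.pkl','rb'))
a=plane(c,(95,55),15);b=plane(c,(104,90),8);print(a,b)
from plant import bot
o=bot.get_obs();Rt=R.from_euler('xyz',o['tcp_rot']).as_matrix()
print(o['tool_pos'],Rt.T@(np.array([400,-68,227])-o['tool_pos']))
E
```

```text
time: 9.57
tool_pos: [546.2, 154.3, 70.1]
tcp_rot: [-3.141, -0.003, 2.972]
contact_force: [0.8, -0.7, 0.6]
grip_width: 82.9
finger_force: 0.0
time: 10.07
tool_pos: [549.5, 154.9, 246.7]
tcp_rot: [3.138, 0.011, 2.972]
contact_force: [-0.6, 0.1, 0.3]
grip_width: 55.5
finger_force: 0.0
[401.90428848 -60.07969569  15.        ] [435.92625423 -66.84959484   8.        ]
[549.50524943 154.87182351 246.71027465] [ 109.94233565 -244.98252685   17.56156651]
```

```bash
python3 -m crank '[[0.0211,-0.0476,0.011,0,0,0],[0.0211,-0.0476,0.011,0,0,0],[0.0211,-0.0476,0.011,0,0,0],[0.0211,-0.0476,0.011,0,0,0],[0.0211,-0.0476,0.011,0,0,0]]'; python3 -m crank '[[0,0,0,0,0,0],[0,0,0,0,0,0]]'
python3 - <<'E'
from h import *
c,o=shot('w3');print(o['tool_pos'],o['tcp_rot'],proj(c,(402,-61,24)))
g=c['color'].max(2)
i=c['color'][60:240,200:440];cv2.imwrite('pics/w3c.png',cv2.resize(i,None,fx=3.3,fy=3.3,interpolation=cv2.INTER_CUBIC))
E
```

```text
time: 10.7
tool_pos: [401.5, -63.2, 184.8]
tcp_rot: [3.142, -0.0, 2.972]
contact_force: [-0.2, -1.2, 0.2]
grip_width: 55.0
finger_force: 0.0
time: 10.95
tool_pos: [403.2, -62.2, 185.4]
tcp_rot: [3.141, 0.0, 2.971]
contact_force: [0.5, -0.5, -0.4]
grip_width: 55.1
finger_force: 0.0
[403.18109326 -62.174185   185.43100234] [3.14119382e+00 4.31099560e-04 2.97083342e+00] [320.30866408 181.96974144]
```

View pics/w3c.png

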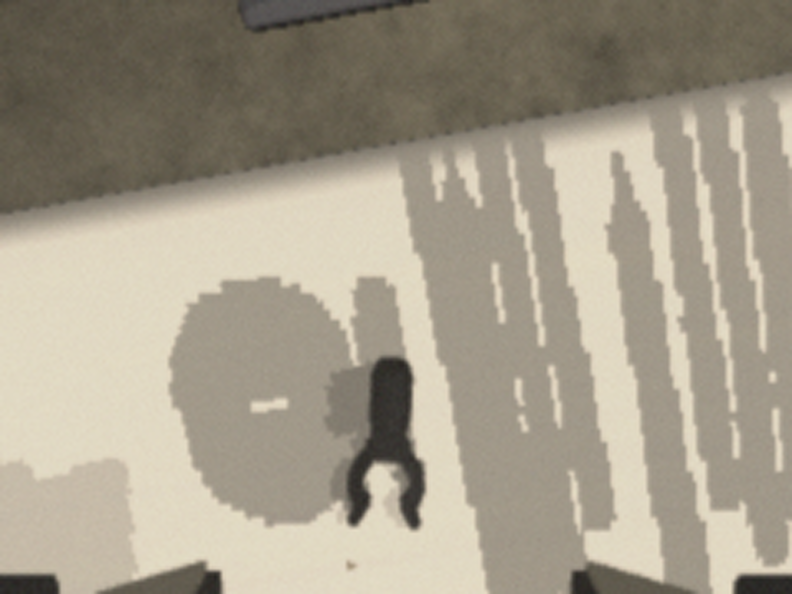

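The crop shows the clip aligned with the tool to within about 0.05 rad. The tab's rear is at crop (391,358) and the horn tips are at (352,525) and (414,525). Computing the grasp.

Run:
```python
from h import *
np.set_printoptions(precision=2,suppress=True)
c=pickle.load(open('w3.pkl','rb'));o=c['obs'];g=c['color'].max(2)
m=(g<75).astype(np.uint8);m[:150]=0;m[225:]=0;m[:,:285]=0;m[:,350:]=0
n,l,s,_=cv2.connectedComponentsWithStats(m);k=1+np.argmax(s[1:,4]);ys,xs=np.where(l==k);print(s[k])
Rt=R.from_euler('xyz',o['tcp_rot']).as_matrix();T=lambda u,v,z:Rt.T@(plane(c,(u,v),z)-o['tool_pos'])
rear=T(xs[ys==ys.min()].mean(),ys.min()-.5,0)
b=ys>ys.max()-3;mid=xs.mean();L=xs[b&(xs<318)];Rr=xs[b&(xs>318)]
tip=T((L.mean()+Rr.mean())/2,ys.max()+.5,8)
print(rear,tip,np.linalg.norm((tip-rear)[:2]),'tip span out',T(Rr.max(),ys.max(),8)-T(L.min(),ys.max(),8))
# width of tab rows
for y in range(ys.min(),ys.max()+1,4):
    r=xs[ys==y]; print(y,r.min(),r.max(),T((r.min()+r.max()+0)/2,y,24 if y<190 else 8)[:2])
```

```text
[306 169  22  50 506]
[ 11.05  -1.53 185.43] [-42.63  -4.   177.45] 53.73598891309461 tip span out [ 0.01 21.79  0.01]
169 315 321 [14.62 -1.43]
173 313 323 [10.59 -1.43]
177 313 323 [ 6.52 -1.43]
181 312 323 [ 2.43 -1.93]
185 312 323 [-1.69 -1.94]
189 313 322 [-5.84 -1.94]
193 311 322 [-13.99  -3.11]
197 309 324 [-18.4   -3.12]
201 307 326 [-22.85  -3.13]
205 306 327 [-27.32  -3.13]
209 306 327 [-31.82  -3.14]
213 307 325 [-36.35  -3.69]
217 306 326 [-40.91  -3.7 ]
```

```bash
python3 -m crank '[[0.0023,-0.0018,0.05,0,0,0],[0,0,0.05,0,0,0.045],[0,0,0.045,0,0,0],[0,0,0.025,0,0,0],[0,0,0,0,0,0]]' 50; python3 -m crank '[[0,0,0.008,0,0,0],[0,0,0.002,0,0,0],[0,0,0,0,0,0]]'
```

```text
time: 11.62
tool_pos: [399.9, -62.3, 14.0]
tcp_rot: [3.141, -0.004, 2.929]
contact_force: [0.5, 0.2, 0.2]
grip_width: 45.6
finger_force: 0.0
time: 12.0
tool_pos: [400.8, -63.7, 5.8]
tcp_rot: [-3.142, 0.001, 2.927]
contact_force: [0.8, -0.8, 0.4]
grip_width: 45.9
finger_force: 0.0
```

```bash
python3 -m crank '[[0,0,0.001,0,0,0],[0,0,0,0,0,0],[0,0,0,0,0,0],[0,0,0,0,0,0],[0,0,0,0,0,0]]' 5; python3 -m crank '[[0,0,0,0,0,0],[0,0,0,0,0,0]]'
```

```text
time: 12.62
tool_pos: [400.5, -63.7, 4.4]
tcp_rot: [3.142, 0.0, 2.927]
contact_force: [-0.4, 0.1, 0.6]
grip_width: 11.6
finger_force: 30.0
time: 12.88
tool_pos: [400.4, -63.6, 4.3]
tcp_rot: [3.142, 0.0, 2.927]
contact_force: [-0.1, -0.1, 1.5]
grip_width: 11.8
finger_force: 30.0
```

```bash
python3 -m crank '[[0,0,-0.03,0,0,0],[0,0,-0.045,0,0,0],[0,0,-0.05,0,0,0],[0,0,0,0,0,0]]'; python3 -m crank '[[-0.013,0.0489,0,0,0,0],[-0.013,0.0489,0,0,0,0],[-0.013,0.0489,0,0,0,0],[-0.013,0.0489,0,0,0,0],[-0.013,0.0489,0,0,0,0]]'; python3 -m crank '[[0,0,0,0,0,0],[0,0,0,0,0,0]]'
python3 - <<'E'
from h import *
c,o=shot('w4');print(o['tool_pos'],o['tcp_rot'],o['grip_width'],proj(c,(546,154.7,80)))
cv2.imwrite('pics/w4c.png',cv2.resize(c['color'][90:330,180:460],None,fx=2.4,fy=2.4,interpolation=cv2.INTER_CUBIC))
E
```

```text
time: 13.38
tool_pos: [402.5, -64.3, 132.3]
tcp_rot: [-3.141, 0.008, 2.927]
contact_force: [-0.2, -0.4, 0.2]
grip_width: 11.5
finger_force: 30.0
time: 14.0
tool_pos: [515.9, 162.9, 127.8]
tcp_rot: [-3.141, -0.002, 2.927]
contact_force: [2.2, -1.1, 0.1]
grip_width: 11.7
finger_force: 30.0
time: 14.25
tool_pos: [515.0, 161.1, 127.9]
tcp_rot: [-3.14, -0.003, 2.927]
contact_force: [-0.4, -0.6, -0.4]
grip_width: 11.3
finger_force: 30.0
[514.98538501 161.13396385 127.8860699 ] [-3.14034793e+00 -2.61774526e-03  2.92740362e+00] 11.284574076582343 [319.89165239 262.93111148]
```

View pics/w4c.png

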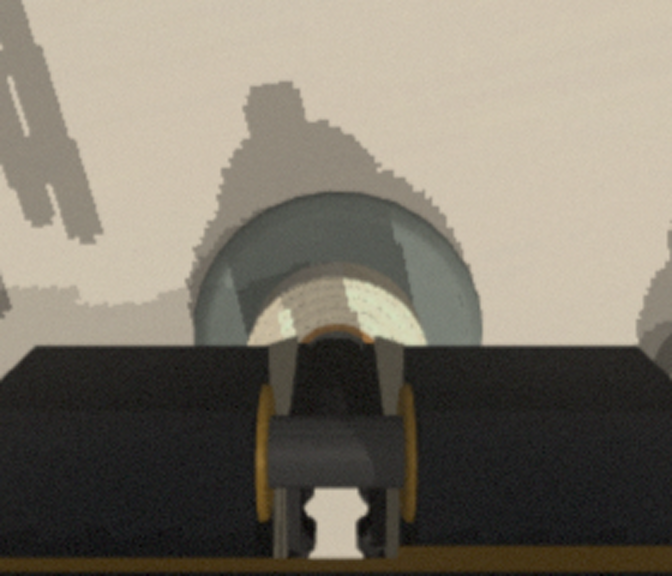

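The clip is held level. Its gap is centred at u≈320, in line with the foot at u≈321, and the roll is on the seat. Next I feel for the spindle's end with the solid back of the C, 8 mm forward.

```bash
python3 -m crank '[[-0.008,0,0.015,0,0,0],[0,0,0.012,0,0,0],[0,0,0,0,0,0]]'; python3 -m crank '[[0,0,0.0015,0,0,0],[0,0,0.0015,0,0,0],[0,0,0.0015,0,0,0]]'; python3 -m crank '[[0,0,0.0015,0,0,0],[0,0,0.0015,0,0,0]]'; python3 -m crank '[[0,0,0.0015,0,0,0],[0,0,0,0,0,0]]'
```

```text
time: 14.68
tool_pos: [522.9, 159.0, 100.7]
tcp_rot: [-3.141, -0.003, 2.926]
contact_force: [-0.9, -0.3, -0.6]
grip_width: 11.9
finger_force: 30.0
time: 15.05
tool_pos: [524.0, 159.7, 98.1]
tcp_rot: [3.141, 0.001, 2.927]
contact_force: [-0.5, 0.1, -0.2]
grip_width: 11.8
finger_force: 30.0
time: 15.3
tool_pos: [523.8, 159.7, 94.8]
tcp_rot: [3.141, 0.0, 2.927]
contact_force: [-0.1, 0.6, -0.6]
grip_width: 11.8
finger_force: 30.0
time: 15.55
tool_pos: [523.8, 159.7, 93.2]
tcp_rot: [-3.142, -0.0, 2.927]
contact_force: [-0.5, -0.5, -1.7]
grip_width: 11.9
finger_force: 30.0
```

```bash
python3 -m crank '[[0,0,0.0013,0,0,0],[0,0,0,0,0,0]]'; python3 -m crank '[[0,0,0.0013,0,0,0],[0,0,0,0,0,0]]';  python3 -m crank '[[0,0,0.0013,0,0,0],[0,0,0,0,0,0]]'
```

```text
time: 15.8
tool_pos: [523.8, 159.7, 91.9]
tcp_rot: [3.142, -0.0, 2.927]
contact_force: [-0.2, -0.2, -0.4]
grip_width: 11.6
finger_force: 30.0
time: 16.05
tool_pos: [523.8, 159.7, 90.6]
tcp_rot: [3.142, -0.0, 2.927]
contact_force: [-0.1, 0.3, -1.0]
grip_width: 11.7
finger_force: 30.0
time: 16.3
tool_pos: [523.8, 159.7, 89.3]
tcp_rot: [3.142, -0.0, 2.927]
contact_force: [-0.1, -0.5, 0.7]
grip_width: 11.5
finger_force: 30.0
```

```bash
python3 -m crank '[[0,0,0.0013,0,0,0],[0,0,0,0,0,0]]'; python3 -m crank '[[0,0,0.0013,0,0,0],[0,0,0,0,0,0]]';  python3 -m crank '[[0,0,0.0013,0,0,0],[0,0,0,0,0,0]]'
```

```text
time: 16.55
tool_pos: [523.8, 159.7, 88.0]
tcp_rot: [-3.142, -0.0, 2.927]
contact_force: [1.0, 0.2, -0.7]
grip_width: 11.8
finger_force: 30.0
time: 16.8
tool_pos: [523.8, 159.7, 86.7]
tcp_rot: [3.142, -0.0, 2.927]
contact_force: [0.0, -0.4, -0.2]
grip_width: 12.0
finger_force: 30.0
time: 17.05
tool_pos: [523.8, 159.7, 85.4]
tcp_rot: [3.142, -0.0, 2.927]
contact_force: [-0.2, 0.1, -0.7]
grip_width: 11.8
finger_force: 30.0
```

Run:
```python
from plant import bot
print([bot.get_obs()[k] for k in('contact_force','moment','tool_pos')])
```

```text
[array([-0.24208941,  0.11694555, -0.68916175]), array([0.01651779, 0.02358143, 0.00518233]), array([523.78814186, 159.66524407,  85.41493602])]
```

Underside is at 81 with no contact yet. Continuing.

```bash
for i in 1; do python3 -m crank '[[0,0,0.0013,0,0,0],[0,0,0,0,0,0]]'; python3 -m crank '[[0,0,0.0013,0,0,0],[0,0,0,0,0,0]]';  python3 -m crank '[[0,0,0.0013,0,0,0],[0,0,0,0,0,0]]'; done | grep -E "tool_pos|contact"
```

```text
tool_pos: [523.8, 159.7, 84.1]
contact_force: [0.3, 0.5, 0.0]
tool_pos: [523.8, 159.7, 82.8]
contact_force: [0.7, 0.3, 0.0]
tool_pos: [523.8, 159.7, 81.5]
contact_force: [0.2, 0.5, -0.6]
```

```bash
python3 -m crank '[[0,0,0.0013,0,0,0],[0,0,0,0,0,0]]' | grep -E "tool_pos|contact"
```

```text
tool_pos: [523.8, 159.7, 80.2]
contact_force: [0.4, 0.1, -0.8]
```

```bash
{ python3 -m crank '[[0,0,0.0013,0,0,0],[0,0,0,0,0,0]]'; python3 -m crank '[[0,0,0.0013,0,0,0],[0,0,0,0,0,0]]';  python3 -m crank '[[0,0,0.0013,0,0,0],[0,0,0,0,0,0]]'; } | grep -E "tool_pos|contact"
```

```text
tool_pos: [523.8, 159.7, 78.9]
contact_force: [0.5, 0.5, -0.1]
tool_pos: [523.8, 159.7, 77.6]
contact_force: [-1.1, 0.6, -0.3]
tool_pos: [523.9, 159.7, 77.0]
contact_force: [-3.1, -0.3, 5.0]
```

```bash
{ python3 -m crank '[[0,0,0.0013,0,0,0],[0,0,0,0,0,0]]'; python3 -m crank '[[0,0,0.0013,0,0,0],[0,0,0,0,0,0]]'; } | grep -E "tool_pos|contact"
```

```text
tool_pos: [524.0, 159.7, 76.9]
contact_force: [-6.2, -1.2, 14.4]
tool_pos: [523.9, 159.8, 76.0]
contact_force: [-6.7, -1.4, 18.1]
```

Contact came at TCP z ≈ 77.2, but I went one step further than needed and reached 18 N. I'll back off and re-touch gently to see whether the clip slipped in the grip.

```bash
{ python3 -m crank '[[0,0,-0.0065,0,0,0],[0,0,0,0,0,0]]'; python3 -m crank '[[0,0,0.0015,0,0,0],[0,0,0,0,0,0]]';python3 -m crank '[[0,0,0.0006,0,0,0],[0,0,0,0,0,0]]';python3 -m crank '[[0,0,0.0006,0,0,0],[0,0,0,0,0,0]]'; } | grep -E "tool_pos|contact"
```

```text
tool_pos: [524.2, 159.7, 80.7]
contact_force: [-0.2, 0.4, 0.1]
tool_pos: [523.6, 159.6, 78.2]
contact_force: [0.7, 0.8, -1.2]
tool_pos: [523.8, 159.7, 78.0]
contact_force: [1.2, -0.3, 0.4]
tool_pos: [523.8, 159.7, 77.6]
contact_force: [-0.5, -0.0, -0.7]
```

```bash
{ python3 -m crank '[[0,0,0.0005,0,0,0],[0,0,0,0,0,0]]'; python3 -m crank '[[0,0,0.0005,0,0,0],[0,0,0,0,0,0]]'; } | grep -E "tool_pos|contact|rot"
```

```text
tool_pos: [523.8, 159.6, 77.1]
tcp_rot: [3.142, 0.0, 2.927]
contact_force: [-0.4, 1.4, 0.7]
tool_pos: [523.8, 159.7, 76.6]
tcp_rot: [3.142, -0.0, 2.927]
contact_force: [-0.2, -0.0, -0.3]
```

```bash
{ python3 -m crank '[[0,0,0.0005,0,0,0],[0,0,0,0,0,0]]'; python3 -m crank '[[0,0,0.0005,0,0,0],[0,0,0,0,0,0]]'; } | grep -E "tool_pos|contact"
python3 - <<'E'
from h import *
c,o=shot('w5')
cc=__import__('plant').bot.capture('side');pickle.dump(cc,open('side2.pkl','wb'))
u=proj(cc,(546,155,80)).astype(int);print(u)
i=cc['color'][u[1]-30:u[1]+40,u[0]-45:u[0]+45]
cv2.imwrite('pics/s2.png',cv2.resize(i,None,fx=8,fy=8,interpolation=cv2.INTER_CUBIC))
E
```

```text
tool_pos: [523.9, 159.7, 76.3]
contact_force: [-1.2, -0.5, 1.6]
tool_pos: [523.9, 159.7, 76.3]
contact_force: [-2.3, -0.0, 6.3]
[301 204]
```

View pics/s2.png

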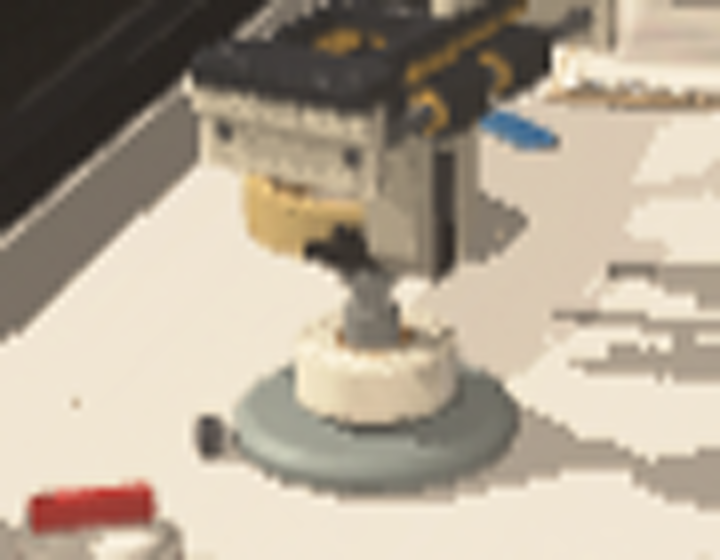

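The side view shows the clip resting on the spindle's end, just above the roll. On re-touch, contact came 0.8 mm lower (TCP 76.4). I'll touch again 8 mm further back to tell a slip from a tilt.

```bash
{ python3 -m crank '[[0,0,-0.0015,0,0,0],[0.008,0,0,0,0,0],[0,0,0,0,0,0]]'; python3 -m crank '[[0,0,0.0004,0,0,0],[0,0,0,0,0,0]]'; python3 -m crank '[[0,0,0.0004,0,0,0],[0,0,0,0,0,0]]'; python3 -m crank '[[0,0,0.0004,0,0,0],[0,0,0,0,0,0]]'; python3 -m crank '[[0,0,0.0004,0,0,0],[0,0,0,0,0,0]]';} | grep -E "tool_pos|contact"
```

```text
tool_pos: [515.1, 161.5, 76.9]
contact_force: [-0.1, 1.0, -0.8]
tool_pos: [516.1, 161.4, 76.6]
contact_force: [0.3, 0.7, -0.6]
tool_pos: [516.1, 161.4, 76.3]
contact_force: [-0.0, -0.3, -0.3]
tool_pos: [516.1, 161.4, 76.1]
contact_force: [-0.5, -0.8, 1.9]
tool_pos: [516.1, 161.4, 76.0]
contact_force: [-2.8, -0.3, 5.7]
```

Contact is at 76.2, so the clip mostly slid up and tilted by about 0.02 rad at most. The seated height is therefore TCP z ≈ 59.1. Retreating and lowering in front of the groove.

```bash
{ python3 -m crank '[[0,0,-0.006,0,0,0],[0.018,0,0,0,0,0],[0.018,0,0,0,0,0],[0,0,0.0124,0,0,0],[0,0,0.010,0,0,0]]'; python3 -m crank '[[0,0,0,0,0,0],[0,0,0,0,0,0]]'; } | grep -E "tool_pos|contact|rot"
```

```text
tool_pos: [481.4, 169.0, 58.3]
tcp_rot: [3.141, 0.0, 2.927]
contact_force: [-0.2, -0.7, 0.0]
tool_pos: [481.3, 168.9, 58.9]
tcp_rot: [3.142, -0.0, 2.926]
contact_force: [0.2, 0.5, 0.2]
```

```bash
{ python3 -m crank '[[-0.006,0,-0.0002,0,0,0],[-0.006,0,0,0,0,0],[0,0,0,0,0,0]]'; python3 -m crank '[[-0.0015,0,0,0,0,0],[0,0,0,0,0,0]]';python3 -m crank '[[-0.0015,0,0,0,0,0],[0,0,0,0,0,0]]';python3 -m crank '[[-0.0015,0,0,0,0,0],[0,0,0,0,0,0]]'; } | grep -E "tool_pos|contact"
```

```text
tool_pos: [493.4, 166.4, 59.5]
contact_force: [0.7, 0.5, -0.2]
tool_pos: [494.0, 166.2, 59.3]
contact_force: [0.5, -0.3, -1.2]
tool_pos: [495.6, 165.9, 59.4]
contact_force: [-0.2, 0.0, -1.2]
tool_pos: [497.1, 165.5, 59.3]
contact_force: [0.2, 0.1, 0.4]
```

Past the 13 mm mark where a miss would have hit the full spindle, so the horns are entering the groove.

```bash
{ python3 -m crank '[[-0.0015,0,0.0001,0,0,0],[0,0,0,0,0,0]]'; python3 -m crank '[[-0.0015,0,0,0,0,0],[0,0,0,0,0,0]]';python3 -m crank '[[-0.0015,0,0,0,0,0],[0,0,0,0,0,0]]';python3 -m crank '[[-0.0015,0,0,0,0,0],[0,0,0,0,0,0]]'; } | grep -E "tool_pos|contact"
```

```text
tool_pos: [498.6, 165.2, 59.2]
contact_force: [-0.4, -0.2, -0.2]
tool_pos: [500.0, 164.9, 59.2]
contact_force: [0.2, -0.1, -0.0]
tool_pos: [501.5, 164.6, 59.3]
contact_force: [-0.3, -0.4, 0.2]
tool_pos: [503.0, 164.2, 59.2]
contact_force: [-0.2, -0.1, -0.9]
```

```bash
{ python3 -m crank '[[-0.0015,0,0,0,0,0],[0,0,0,0,0,0]]'; python3 -m crank '[[-0.0015,0,0,0,0,0],[0,0,0,0,0,0]]';python3 -m crank '[[-0.0015,0,0,0,0,0],[0,0,0,0,0,0]]';} | grep -E "tool_pos|contact"
```

```text
tool_pos: [503.9, 164.0, 59.1]
contact_force: [-0.7, 0.2, -0.8]
tool_pos: [504.6, 163.7, 58.8]
contact_force: [-4.2, 1.3, 0.2]
tool_pos: [505.3, 163.5, 58.6]
contact_force: [-6.3, 2.9, 0.4]
```

```bash
{ python3 -m crank '[[-0.0015,0,-0.0003,0,0,0],[0,0,0,0,0,0]]'; python3 -m crank '[[-0.0015,0,0,0,0,0],[0,0,0,0,0,0]]';python3 -m crank '[[-0.0015,0,0,0,0,0],[0,0,0,0,0,0]]';} | grep -E "tool_pos|contact"
```

```text
tool_pos: [506.1, 163.2, 58.6]
contact_force: [-7.7, 2.8, -1.3]
tool_pos: [507.3, 163.0, 58.4]
contact_force: [-7.9, 3.2, -0.6]
tool_pos: [509.2, 162.6, 58.5]
contact_force: [-5.8, 3.2, -0.5]
```

```bash
{ python3 -m crank '[[-0.002,0,0,0,0,0],[0,0,0,0,0,0]]'; python3 -m crank '[[-0.002,0,0,0,0,0],[0,0,0,0,0,0]]';python3 -m crank '[[-0.002,0,0,0,0,0],[0,0,0,0,0,0]]';} | grep -E "tool_pos|contact"
```

```text
tool_pos: [514.0, 161.9, 59.4]
contact_force: [0.3, 0.3, -1.8]
tool_pos: [516.4, 161.3, 59.8]
contact_force: [-0.3, -0.5, -0.3]
tool_pos: [517.2, 161.0, 59.5]
contact_force: [-2.1, 0.6, 0.8]
```

Snapped, and the force is now rising near 517, the predicted home. A little more to confirm.

```bash
{ python3 -m crank '[[-0.001,0,0,0,0,0],[0,0,0,0,0,0]]'; python3 -m crank '[[-0.001,0,0,0,0,0],[0,0,0,0,0,0]]';} | grep -E "tool_pos|contact|rot|width"
```

```text
tool_pos: [517.3, 161.0, 59.3]
tcp_rot: [-3.141, -0.002, 2.927]
contact_force: [-4.2, 1.6, 2.9]
grip_width: 12.2
tool_pos: [517.4, 161.0, 59.3]
tcp_rot: [-3.141, -0.004, 2.927]
contact_force: [-7.8, 2.8, 4.8]
grip_width: 11.8
```

```bash
{ python3 -m crank '[[0.002,0,0,0,0,0],[0,0,0,0,0,0]]'; python3 -m crank '[[0,0,0,0,0,0],[0,0,0,0,0,0],[0,0,0,0,0,0],[0,0,0,0,0,0]]' 40; python3 -m crank '[[0,0,-0.01,0,0,0],[0,0,-0.03,0,0,0],[0.03,0,-0.04,0,0,0],[0.03,0,-0.04,0,0,0],[0,0,0,0,0,0]]';  python3 -m crank '[[0,0,0,0,0,0],[0,0,0,0,0,0]]'; } | grep -E "time|tool_pos|contact|width"
python3 - <<'E'
from h import *
from plant import bot
cc=bot.capture('side');u=proj(cc,(546,155,60)).astype(int)
i=cc['color'][u[1]-32:u[1]+38,u[0]-45:u[0]+45]
a=cv2.resize(i,None,fx=8,fy=8,interpolation=cv2.INTER_CUBIC);cv2.imwrite('pics/s3.png',a)
E
```

```text
time: 28.78
tool_pos: [517.3, 161.1, 59.4]
contact_force: [-2.1, 0.6, 0.2]
grip_width: 11.9
time: 29.28
tool_pos: [517.7, 161.0, 59.6]
contact_force: [-0.7, 0.4, -0.1]
grip_width: 36.3
time: 29.9
tool_pos: [459.1, 174.7, 183.2]
contact_force: [0.9, -0.6, -0.6]
grip_width: 36.5
time: 30.15
tool_pos: [458.9, 173.5, 178.5]
contact_force: [-0.1, 0.7, 0.2]
grip_width: 36.7
```

View pics/s3.png

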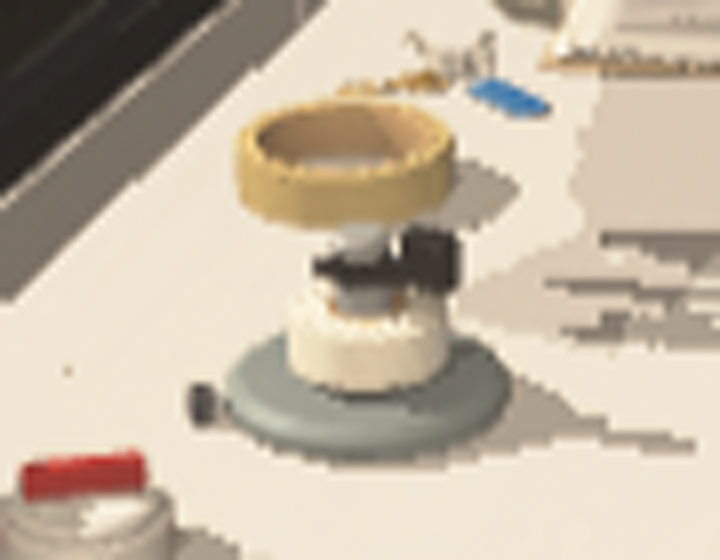

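The clip sits level in the groove at crop (365,268). Spindle steel shows above and below it, and the roll is flat on the seat. Handing in.

```bash
python3 -c "
from plant import bot
print(bot.close_job())"
```

```text
the job is handed in; nothing more can be done
None
```

The roll is flat on the seat and the retainer clip is snapped home in the groove; I handed the job in at about 30 s, but no verdict came back, so success is judged only from the forces and the last side view.

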